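# Close the round lacquer box: hook the cover's lip, snap it down

## Task

The biscuit box on the folding stool stands open with its cover lying next to it. Hook the cover's lip into the slot on the box's rim, then swing the cover down until the spring clip opposite snaps over its edge and it lies flat and shut; let go of it. Leave the plates, tumbler, paddle and spoon where they are.

Things in the scene. Friction and masses are not known exactly. Their poses are not given: they have to be found in the camera images.
- box_seat (a point): Round red-brown lacquer box, open, 130 mm outside diameter, 55 mm high, wall 5 mm, fixed on the stool. The point is the centre of its mouth, level with the rim (255 mm above the tiles). z up; -x points to the slot bracket, +x to the spring clip.
- box_slot (a point): Mouth, facing the box's centre, of the slot in a small brass bracket (50 mm wide) outside the rim. Point: mid-mouth, 72 mm from the box's axis along box -x, 1 mm below rim level. The slot is 40 mm wide (box y), 14 mm high (8 mm below to 6 mm above rim level), 10 mm deep (to -x), roofed by a 5 mm bridge (top 11 mm above the rim). Axes as box_seat.
- clip (a joint): Flat brass spring clip, 24 mm wide, upright on the box's +x side, hinged near its foot. 0 at rest; grows (rad) as its head is pushed outwards, springs back by itself. The cover's edge coming down meets its slope at a cover tilt of 0.08 to 0.13 rad, pushes it up to 0.1 rad out, then is caught under its nose: 5 to 15 N of push down on the cover 34 mm from its centre on the clip side.
- clip_nose (a point): Inner edge of the clip's nose, on its underside: at rest 63 mm from the box's axis along box +x and 6.5 mm above rim level, so 1.5 mm over the top of the shut cover and 3 mm in over its edge. Above it a steep slope leads outwards and up to a thumb flange, top 24 mm above the rim, reaching out to 80 mm from the box's axis.
- cover_grip (a point): Loose red-brown lacquer cover, about 140 g, lying right way up on the stool: disc 132 mm across, 5 mm thick; on its middle a wooden grip bar 14 mm thick (cover x), 50 mm long (y), 28 mm high. Point: the bar's centre, 19 mm above the disc's underside, 14 mm above its top. z: cover's upward normal; -x points to the lip. Shut: axes match the box's, point on the box's axis 19 mm above rim level.
- cover_lip (a point): Tip of the cover's lip, a flat tongue in line with the disc's underside, 4 mm thick, 34 mm wide (28 mm over its last 5 mm), reaching 80 mm from the cover's centre (14 mm beyond the disc's edge) along cover -x. Point: middle of its front end, 2 mm above the underside. Axes as cover_grip.
- stool: Folding aluminium stool standing fixed on the tiles: flat top 340 mm (x) by 720 mm (y), 200 mm high. Origin on the tiles under its centre.
- plate: Lower of two stacked white melamine plates, 156 mm across, on the stool; the stack is about 25 mm high. Origin: centre of its underside.
- plate2: Upper plate, 156 mm across, resting in the lower. Origin: centre of its underside.
- tumbler: Glass tumbler, 68 mm across, 100 mm high, standing on the stool. Origin: centre of its underside; z up.
- paddle: Flat wooden serving paddle, 290 mm long (x), blade 76 mm wide, 9 mm thick, on the stool. Origin: underside, near its middle.
- spoon: Spoon 120 mm long lying along y near the stool's far edge. Origin: its underside near mid length.
Things that resemble listed ones, but are neither listed nor needed, are in the scene too. Of the things like the part that bears cover_grip, leave any that is purple, turquoise or yellow; of the rest the smaller one is meant.

How it is judged:
By the outcome, as a careful person would: the job done as asked, in the order asked, and still so for the second after the job is handed in, with the robot touching nothing.
It also fails if it takes over 48 s, if anything falls off the work surface, if the arm or the gripper's body presses on something with over 40 N, if the wrist force passes 120 N, or if a joint passes its speed limit or range.

## Robot

A 6-joint arm with a two-finger parallel gripper is mounted at the origin on the work surface. World frame = base frame: x ahead of the robot, y to its left, z up, the work surface at z = 0. Lengths are in m, angles in degrees, forces in N, time in s.
With the tool pointing down it reaches from about 0.275 to 0.825 m from the base axis. Payload 4.9 kg.
Tool frame: the origin (TCP) lies midway between the tips of the shut fingers; the grasp point (between the pads) lies 19 mm behind it; z points along the fingers, y is the direction in which the jaws open and shut (so a half turn about z gives the same grasp; the last joint's range is limited). The gripper opens to 85 mm and grips with 20 to 120 N. Pads are 22 mm wide; open, the fingers measure 114 mm over their backs; the gripper's body (76 mm by 85 mm) begins 54 mm behind the grasp point. The pads swing forward as they close: fully open they stand 13 mm farther back than shut.
Start: joints at [-75.47, 18.69, -11.035, 60.275, 0, 82.311], TCP at [0.208, -0.509, 0.231] pointing down, gripper open.
Joint ranges: [-152.03, 152.03], [-55.5, 102.48], [-74.3, 77.21], [-110.64, 120.58], [-84.22, 78.4], [-180, 180]. Speed limits (degrees/s): [147.25, 147.25, 180, 180, 180, 180].

## Interface

Orientations are given as a 3x3 rotation matrix whose columns are the frame's x, y, z axes.
In Python, from plant import * gives the robot as it stands.
- The arm moves only by the shell command python3 -m handwheel 'ROWS' [OPENING]. ROWS is JSON, a list of rows, each a list of 2 entries, a list of its own where there are three numbers: the shift along the tool's x, y, z in m, then the turn about the tool's z in degrees. A call has 1 to 5 rows; each row is the pose to reach, as a shift and turn from the pose commanded when the call began, along the tool's axes at that moment; what a row does not reach only later rows make up. A row lasts 1/10 s, in which the tool goes at most 50 mm and 8.59 degrees, less where a joint would pass 70% of its speed; a pose out of reach is approached as far as the arm can. A call with a gripper value outside its range is refused whole. OPENING is the finger opening in m, from 0 to 0.0854, set as the call begins (- or left out, the last holds). The fingers move at their own pace and stop on an object; the grip force is fixed at half the most. Time passes only in rows, so rows that repeat a pose let the fingers close. It gives the time, the measured TCP pose, the force and the opening at its end, in the units of the state.
- sense(): the state, without advancing time (a new reading comes with each control period).
- snapshot(name): name is "scene" or "top" or "wrist"; returns the picture (384x512x3 uint8, blue, green, red); there is no depth.
- camera_info(name): a dict with "fx", "fy", "cx", "cy" (pixels), "world_from_camera" (4x4, takes a point from camera to world coordinates). Camera axes: x right, y down, z forward; pixel columns grow to the right and rows downward; lengths in m; the calibration is good to about 2 mm. A picture is of the moment at which its call begins: read the wrist's pose just before it. camera_info takes no time and is no camera call; for the wrist camera it gives the pose at the moment of the call.
- close_job(): hands the job in, once; it reports no verdict.
The state is a dict: "time_s": time; "joints": joint angles; "dq": joint speeds; "effort": joint torques, N m; "eef_pos": TCP position; "eef_rot": TCP orientation; "contact_force": force on the tool from outside, world axes, zero at the start; "wrist_torque": the same for the moment, N m; "grip_width": opening from 0.0 (shut) to 1.0 (fully open).
Only numpy, scipy, OpenCV 4.12 (cv2) and the standard library are available. Lean on these libraries where they do the work, as an engineer would, in place of code of your own. Each camera call takes 0.05 s, during which the arm holds its last target.

## Working session

There is one attempt and no reset: what is moved stays moved. The work goes in short steps, Python scripts to look and compute and a shell command to move; the robot and the scene stay as the last step left them, time stands still between calls to the robot, and variables do not carry over. Pictures are saved under pics/ and viewed, and the job is handed in when it is done.

```bash
ls; mkdir -p pics
python3 - <<'E'
from plant import *
import cv2,json
print(sense())
for n in ("scene","top","wrist"):
    c=camera_info(n); print(n,c)
    cv2.imwrite(f"pics/a_{n}.png",snapshot(n))
E
```

```text
pics
{'time_s': 0.0, 'joints': array([-7.54685184e+01,  1.87323272e+01, -1.10916681e+01,  6.02759608e+01,
       -6.40819828e-05,  8.23131642e+01]), 'dq': array([-0.0607532 , -0.0778919 ,  0.06726292,  0.05654173,  0.00148759,
       -0.04142069]), 'effort': array([ 1.37575647e-03, -4.43399334e+01,  2.62439847e+01,  1.56287360e-02,
       -7.18859724e-05, -6.96497366e-06]), 'eef_pos': array([ 0.20785656, -0.50857509,  0.23050268]), 'eef_rot': array([[ 9.25749793e-01,  3.78136389e-01, -4.38814129e-04],
       [ 3.78136572e-01, -9.25748282e-01,  1.68847293e-03],
       [ 2.32241630e-04, -1.72903513e-03, -9.99998478e-01]]), 'contact_force': array([-0.5308155 ,  0.25846384, -0.1802968 ]), 'wrist_torque': array([-0.0048824 ,  0.01134392,  0.04144087]), 'grip_width': 0.9981163439919762}
scene {'fx': 438.75752528700275, 'fy': 438.75752528700275, 'cx': 251.4979080874844, 'cy': 190.72288733373628, 'world_from_camera': array([[-8.70235155e-01,  2.70911927e-01, -4.11457778e-01,
         1.18306245e+00],
       [ 4.92636085e-01,  4.77407228e-01, -7.27593311e-01,
         1.04021132e+00],
       
[... 214 characters left out ...]
9259, 'cx': 251.66316148747913, 'cy': 187.43910721992253, 'world_from_camera': array([[-0.01234948, -0.997736  ,  0.06610869,  0.41810835],
       [-0.99988155,  0.01171456, -0.00998319, -0.10422949],
       [ 0.00918615, -0.06622415, -0.99776249,  1.40974507],
       [ 0.        ,  0.        ,  0.        ,  1.        ]])}
wrist {'fx': 289.96702957545796, 'fy': 289.96702957545796, 'cx': 254.950701610589, 'cy': 192.50594521230425, 'world_from_camera': array([[ 0.3769632 , -0.88169772, -0.28373909,  0.27920171],
       [-0.92622538, -0.35959888, -0.11311579, -0.47990563],
       [-0.00229832,  0.30544684, -0.95220636,  0.37305804],
       [ 0.        ,  0.        ,  0.        ,  1.        ]])}
```

View pics/a_scene.png

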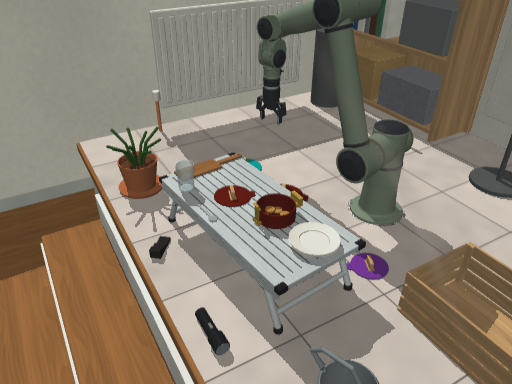

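View pics/a_top.png

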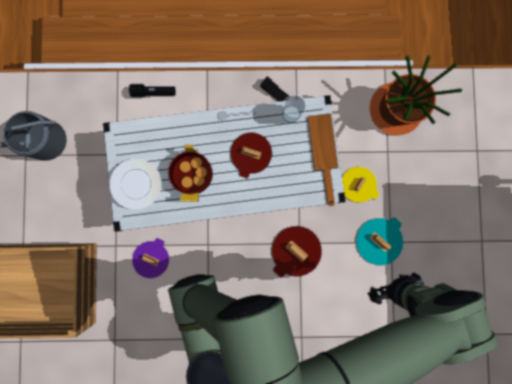

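View pics/a_wrist.png

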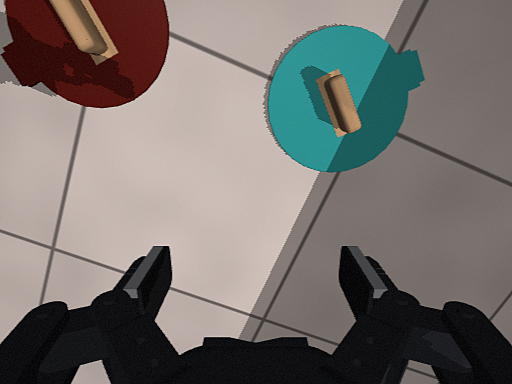

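Run:
```python
import cv2
a=cv2.imread("pics/a_top.png")[120:215,150:290]
b=cv2.imread("pics/a_scene.png")[170:240,205:320]
cv2.imwrite("pics/b_top.png",cv2.resize(a,None,fx=5.7,fy=5.7,interpolation=cv2.INTER_CUBIC))
cv2.imwrite("pics/b_scene.png",cv2.resize(b,None,fx=6.5,fy=6.5,interpolation=cv2.INTER_CUBIC))
```

```text
(no output)
```

View pics/b_top.png

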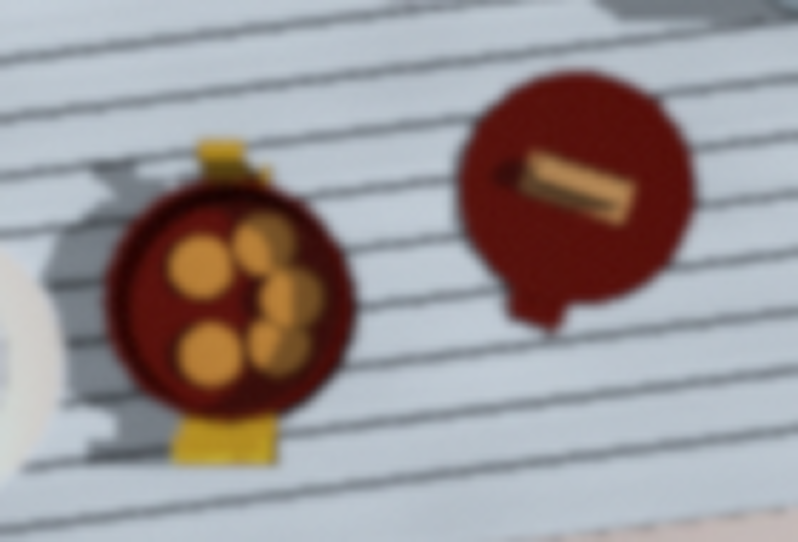

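View pics/b_scene.png

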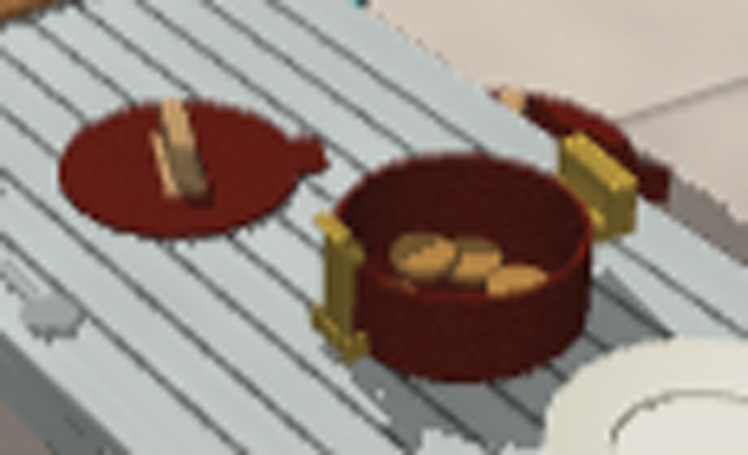

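```bash
cat > h.py <<'E'
from plant import *
import cv2, numpy as np
def ray(c,u,v,z):
    T=np.array(c["world_from_camera"]);d=T[:3,:3]@np.array([(u-c["cx"])/c["fx"],(v-c["cy"])/c["fy"],1.])
    o=T[:3,3];return o+d*(z-o[2])/d[2]
def proj(c,p):
    T=np.array(c["world_from_camera"]);q=T[:3,:3].T@(np.array(p)-T[:3,3]);return q[0]/q[2]*c["fx"]+c["cx"],q[1]/q[2]*c["fy"]+c["cy"]
def redmask(a):
    h=cv2.cvtColor(a,cv2.COLOR_BGR2HSV);return (((h[...,0]<8)|(h[...,0]>172))&(h[...,1]>150)&(h[...,2]>25)).astype(np.uint8)*255
def brass(a):
    h=cv2.cvtColor(a,cv2.COLOR_BGR2HSV);return ((h[...,0]>20)&(h[...,0]<30)&(h[...,1]>170)&(h[...,2]>60)).astype(np.uint8)*255
E
python3 - <<'E'
from h import *
c=camera_info("top"); a=cv2.imread("pics/a_top.png")
m=redmask(a)
for k in cv2.findContours(m,0,2)[0]:
    if cv2.contourArea(k)>200:
        (u,v),r=cv2.minEnclosingCircle(k); M=cv2.moments(k)
        print("red",M['m10']/M['m00'],M['m01']/M['m00'],r,cv2.contourArea(k),2*np.sqrt(cv2.contourArea(k)/np.pi))
        print(ray(c,M['m10']/M['m00'],M['m01']/M['m00'],.205),ray(c,u,v,.255))
for k in cv2.findContours(brass(a),0,2)[0]:
    if 15<cv2.contourArea(k)<400:
        print("brass",cv2.minAreaRect(k),ray(c,*cv2.minAreaRect(k)[0],.265))
T=np.array([(150+578/5.7,120+188/5.7),(150+537/5.7,120+325/5.7)])
for p in T: print("cover",ray(c,*p,.204))
for p in [(150+225/5.7,120+440/5.7),(150+222/5.7,120+155/5.7)]: print(ray(c,*p,.268))
E
```

```text
red 295.68305555555554 251.18009259259256 26.59671974182129 1800.0 47.873073648171925
[ 0.30065505 -0.24872315  0.205     ] [ 0.30116049 -0.23857443  0.255     ]
red 189.6651023334637 172.44713857384954 21.123218536376953 1278.5 40.34645905087466
[0.5467143  0.07514516 0.205     ] [0.54088326 0.06785539 0.255     ]
red 250.42038127277823 153.3062797869358 21.71979331970215 1189.0 38.90863424344407
[ 0.6044102  -0.11373127  0.205     ] [ 0.59155416 -0.11349661  0.255     ]
brass ((189.0, 197.0), (6.0, 16.0), 90.0) [0.46803421 0.06829135 0.265     ]
cover [ 0.60554796 -0.11681325  0.204     ]
cover [ 0.53065628 -0.09358247  0.204     ]
[0.46732244 0.06645784 0.268     ]
[0.61481202 0.06773954 0.268     ]
```

```bash
python3 -m handwheel '[[[0.1,-0.04,-0.17],30],[[0.1,-0.04,-0.17],30],[[0.15,-0.06,-0.17],39],[[0.2,-0.08,-0.17],39],[[0.25,-0.1,-0.17],39]]' 0.06
python3 - <<'E'
from h import *
s=sense();R=s["eef_rot"];print(s["eef_pos"],R.round(3))
t=np.array([0.606,-0.117,.38]);print(R.T@(t-s["eef_pos"]), np.degrees(np.arctan2(R[1,0],R[0,0])))
E
```

```text
time_s: 0.65
eef_pos: [0.3412, -0.381, 0.3804]
eef_rot: [[0.956, -0.295, 0.001], [-0.295, -0.956, -0.002], [0.002, 0.002, -1.0]]
contact_force: [0.7, -0.0, 0.3]
grip_width: 0.7
[ 0.34116496 -0.38103726  0.3803779 ] [[ 0.956 -0.295  0.001]
 [-0.295 -0.956 -0.002]
 [ 0.002  0.002 -1.   ]]
[ 1.75289442e-01 -3.30343755e-01  1.73294531e-04] -17.13459909571278
```

```bash
python3 -m handwheel '[[[0.175,-0.33,0],0],[[0.175,-0.33,0],0],[[0.175,-0.33,0],0],[[0.175,-0.33,0],0],[[0.175,-0.33,0],0]]'; python3 -m handwheel '[[[0.04,-0.12,0],0],[[0.04,-0.12,0],0],[[0.04,-0.12,0],0],[[0.04,-0.12,0],0]]'
```

```text
time_s: 1.15
eef_pos: [0.5173, -0.202, 0.3785]
eef_rot: [[0.957, -0.289, -0.0], [-0.289, -0.957, -0.0], [-0.0, 0.0, -1.0]]
contact_force: [1.6, -0.3, -0.1]
grip_width: 0.703
time_s: 1.55
eef_pos: [0.5904, -0.0975, 0.3776]
eef_rot: [[0.959, -0.282, -0.001], [-0.282, -0.959, 0.001], [-0.001, -0.001, -1.0]]
contact_force: [0.9, 0.5, 0.1]
grip_width: 0.703
```

Run:
```python
from h import *
s=sense();print(s["eef_pos"],s["dq"].round(1));c=camera_info("wrist");a=snapshot("wrist");cv2.imwrite("pics/c_wrist.png",a)
np.save("c.npy",c["world_from_camera"]);print(c["world_from_camera"].round(4))
```

```text
[ 0.59043394 -0.09750767  0.37761097] [-3.4 -1.4 -1.7  0.2 -2.   0.6]
[[-0.2836 -0.9127 -0.2942  0.6645]
 [-0.9589  0.2695  0.0882 -0.1203]
 [-0.0012  0.3071 -0.9517  0.5199]
 [ 0.      0.      0.      1.    ]]
```

View pics/c_wrist.png

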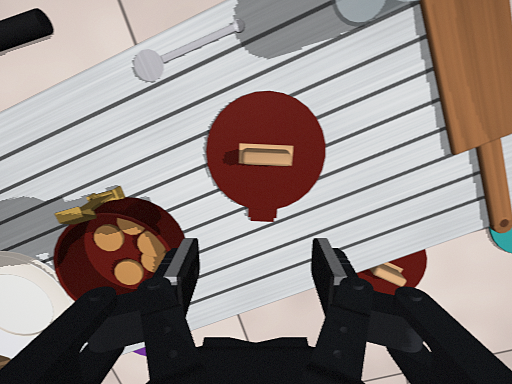

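Run:
```python
from h import *
s=sense();print(s["eef_pos"],s["dq"].round(1));c=camera_info("wrist");a=snapshot("wrist");cv2.imwrite("pics/d_wrist.png",a)
m=redmask(a); 
k=[k for k in cv2.findContours(m,0,2)[0] if cv2.pointPolygonTest(k,(266,130),False)>0][0]
# contour -> plane points
P=np.array([ray(c,u,v,.204)[:2] for u,v in k[:,0]])
from scipy.optimize import least_squares
ctr=P.mean(0)
for _ in range(5):
    d=np.hypot(*(P-ctr).T);sel=d<.070
    f=least_squares(lambda q:np.hypot(P[sel,0]-q[0],P[sel,1]-q[1])-q[2],[*ctr,.066],loss="soft_l1",f_scale=.001);ctr=f.x[:2]
d=np.hypot(*(P-ctr).T);L=P[d>.072]
v=ctr-L.mean(0);print("centre",ctr,"r",f.x[2],"lip mean",L.mean(0),"max",d.max(),"yaw",np.degrees(np.arctan2(v[1],v[0])))
h=cv2.cvtColor(a,cv2.COLOR_BGR2HSV);w=((h[...,0]>8)&(h[...,0]<25)&(h[...,2]>120)&(h[...,1]>60)).astype(np.uint8)*255
for q in cv2.findContours(w,0,2)[0]:
    if cv2.contourArea(q)>100 and cv2.pointPolygonTest(k,tuple(map(float,q[0,0])),False)>0:
        r=cv2.minAreaRect(q);print(r,ray(c,*r[0],.225)); B=cv2.boxPoints(r); print(B)
        Bw=[ray(c,*b,.233)[:2] for b in B];print(np.round(Bw,4),[np.hypot(*(Bw[i]-Bw[i-1])) for i in range(4)])
```

```text
[ 0.58948905 -0.09925315  0.37777761] [-2.6 -1.1 -1.   0.1 -0.5  0.1]
centre [ 0.60663191 -0.11447111] r 0.06454992696901134 lip mean [ 0.53370582 -0.0902384 ] max 0.0802895151446494 yaw -18.381198640418408
((263.59271240234375, 153.774658203125), (54.036441802978516, 20.565486907958984), 2.385944128036499) [ 0.60969516 -0.11525787  0.225     ]
[[236.16985 162.9237 ]
 [237.02599 142.37604]
 [291.01556 144.62561]
 [290.15942 165.17328]]
[[ 0.6101 -0.0864]
 [ 0.6295 -0.0935]
 [ 0.6121 -0.1439]
 [ 0.5923 -0.1379]] [np.float64(0.054520103280942915), np.float64(0.020638680236328845), np.float64(0.0533368787655701), np.float64(0.020699454369990142)]
```

```bash
cat >> h.py <<'E'
def to(x,y,z,yaw):
    s=sense();R=s["eef_rot"];print("t",s["time_s"],"at",s["eef_pos"].round(4),"shift",(R.T@(np.array([x,y,z])-s["eef_pos"])).round(4),"turn",round(np.degrees(np.arctan2(R[1,0],R[0,0]))-yaw,2))
E
python3 -c "
from h import *
to(.607,-.1145,.26,-18.5)"
```

```text
t 1.65 at [ 0.589  -0.1004  0.378 ] shift [0.0215 0.0083 0.118 ] turn 1.81
```

```bash
python3 -m handwheel '[[[0.0215,0.008,0.06],1.8],[[0.0215,0.008,0.1],1.8],[[0.0215,0.008,0.118],1.8],[[0.0215,0.008,0.118],1.8],[[0.0215,0.008,0.118],1.8]]'
python3 - <<'E'
from h import *
to(.607,-.1145,.207,-18.5)
c=camera_info("wrist");cv2.imwrite("pics/e_wrist.png",snapshot("wrist"));to(.607,-.1145,.207,-18.5)
E
```

```text
time_s: 2.15
eef_pos: [0.6054, -0.1205, 0.2615]
eef_rot: [[0.95, -0.312, 0.001], [-0.312, -0.95, 0.004], [0.0, -0.004, -1.0]]
contact_force: [0.8, 0.5, -0.2]
grip_width: 0.703
t 2.15 at [ 0.6054 -0.1205  0.2615] shift [-0.0004 -0.006   0.0545] turn 0.33
t 2.2 at [ 0.6062 -0.1205  0.2626] shift [-0.0013 -0.0057  0.0556] turn 0.36
```

View pics/e_wrist.png

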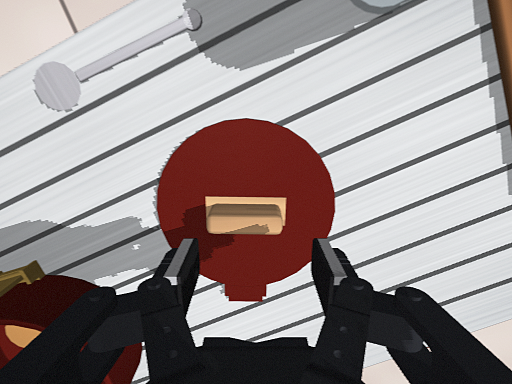

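```bash
python3 -m handwheel '[[[-0.001,-0.006,0.02],0.3],[[-0.001,-0.006,0.034],0.3],[[-0.001,-0.006,0.034],0.3],[[-0.001,-0.006,0.034],0.3]]'
python3 - <<'E'
from h import *
to(.607,-.1145,.207,-18.5)
E
```

```text
time_s: 2.6
eef_pos: [0.6063, -0.1175, 0.2287]
eef_rot: [[0.951, -0.308, 0.005], [-0.309, -0.951, 0.006], [0.003, -0.007, -1.0]]
contact_force: [0.1, -0.4, 0.3]
grip_width: 0.698
t 2.6 at [ 0.6063 -0.1175  0.2287] shift [-0.0003 -0.0029  0.0217] turn 0.53
```

```bash
python3 -m handwheel '[[[0,-0.002,0.01],0.2],[[0,-0.002,0.02],0.2],[[0,-0.002,0.021],0.2],[[0,-0.002,0.021],0.2],[[0,-0.002,0.021],0.2]]'
python3 - <<'E'
from h import *
to(.607,-.1145,.207,-18.5)
c=camera_info("wrist");cv2.imwrite("pics/f_wrist.png",snapshot("wrist"));to(.607,-.1145,.207,-18.5)
E
```

```text
time_s: 3.1
eef_pos: [0.6057, -0.1168, 0.2057]
eef_rot: [[0.951, -0.308, 0.003], [-0.308, -0.951, 0.009], [-0.0, -0.009, -1.0]]
contact_force: [0.2, 0.1, 0.2]
grip_width: 0.701
t 3.1 at [ 0.6057 -0.1168  0.2057] shift [ 0.0006 -0.0026 -0.0012] turn 0.54
t 3.15 at [ 0.6058 -0.1168  0.2059] shift [ 0.0005 -0.0026 -0.0011] turn 0.53
```

View pics/f_wrist.png

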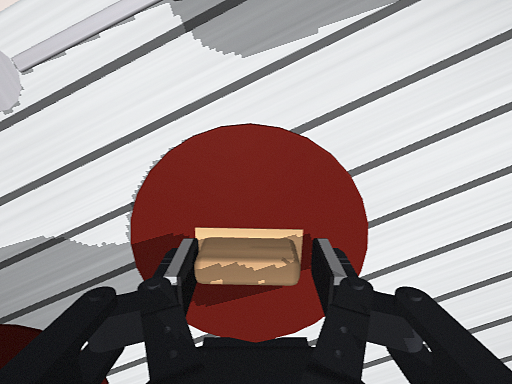

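```bash
python3 -m handwheel '[[[0,-0.003,-0.001],0.4],[[0,-0.003,-0.001],0.4],[[0,-0.003,-0.001],0.4]]'; python3 -m handwheel '[[[0,0,0],0],[[0,0,0],0],[[0,0,0],0],[[0,0,0],0],[[0,0,0],0]]' 0.04;  python3 - <<'E'
from h import *
to(.607,-.1145,.207,-18.5);print(sense()["contact_force"],sense()["grip_width"]*.0854)
E
```

```text
time_s: 3.45
eef_pos: [0.6056, -0.117, 0.2069]
eef_rot: [[0.951, -0.31, 0.004], [-0.31, -0.951, 0.011], [0.0, -0.012, -1.0]]
contact_force: [0.6, 1.0, -0.1]
grip_width: 0.698
time_s: 3.95
eef_pos: [0.606, -0.1169, 0.2075]
eef_rot: [[0.951, -0.31, 0.005], [-0.31, -0.951, 0.011], [0.001, -0.012, -1.0]]
contact_force: [0.6, 1.3, 5.1]
grip_width: 0.571
t 3.95 at [ 0.606  -0.1169  0.2075] shift [ 0.0003 -0.0026  0.0005] turn 0.45
[0.56157271 1.33459167 5.10129508] 0.04878926561175769
```

```bash
python3 -m handwheel '[[[0,0,0],0],[[0,0,0],0],[[0,-0.003,-0.003],0.4],[[0,-0.005,-0.003],0.4],[[0,-0.005,-0.003],0.4]]' 0.06; python3 -m handwheel '[[[0,0,0],0],[[0,0,0],0],[[0,0,0],0],[[0,0,0],0]]' 0.035;  python3 - <<'E'
from h import *
to(.607,-.1145,.21,-18.5);print(sense()["contact_force"],sense()["grip_width"]*.0854)
E
```

```text
time_s: 4.45
eef_pos: [0.6058, -0.116, 0.2098]
eef_rot: [[0.951, -0.31, 0.004], [-0.31, -0.951, 0.014], [-0.0, -0.015, -1.0]]
contact_force: [-0.0, 0.5, 0.4]
grip_width: 0.707
time_s: 4.85
eef_pos: [0.606, -0.1161, 0.2102]
eef_rot: [[0.951, -0.31, 0.005], [-0.31, -0.951, 0.014], [0.001, -0.015, -1.0]]
contact_force: [-1.3, 0.9, 4.3]
grip_width: 0.57
t 4.85 at [ 0.606  -0.1161  0.2102] shift [ 0.0004 -0.0019  0.0002] turn 0.44
[-1.30725764  0.89794068  4.29563081] 0.04866136651525541
```

```bash
python3 -m handwheel '[[[0,0,-0.05],0],[[0,0,-0.1],0],[[0,0,-0.12],0],[[0,0,-0.12],0]]';  python3 - <<'E'
from h import *
cv2.imwrite("pics/g_scene.png",snapshot("scene"));
cv2.imwrite("pics/g_top.png",snapshot("top"));
a=cv2.imread("pics/d_wrist.png")[170:320,30:220]
cv2.imwrite("pics/g_box.png",cv2.resize(a,None,fx=4,fy=4,interpolation=cv2.INTER_CUBIC))
b=cv2.imread("pics/g_scene.png")[110:240,180:320]
cv2.imwrite("pics/g_sc2.png",cv2.resize(b,None,fx=4.5,fy=4.5,interpolation=cv2.INTER_CUBIC))
E
```

```text
time_s: 5.25
eef_pos: [0.6067, -0.1182, 0.333]
eef_rot: [[0.951, -0.31, 0.01], [-0.31, -0.951, 0.012], [0.006, -0.015, -1.0]]
contact_force: [-0.4, 0.6, -1.9]
grip_width: 0.566
```

View pics/g_sc2.png

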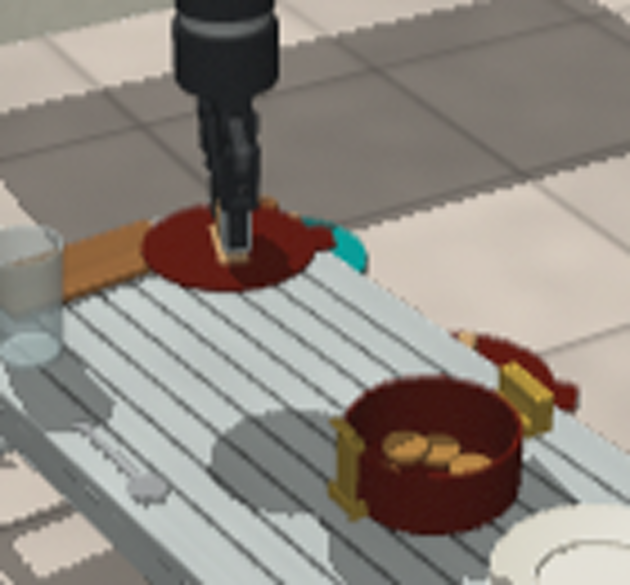

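View pics/g_box.png

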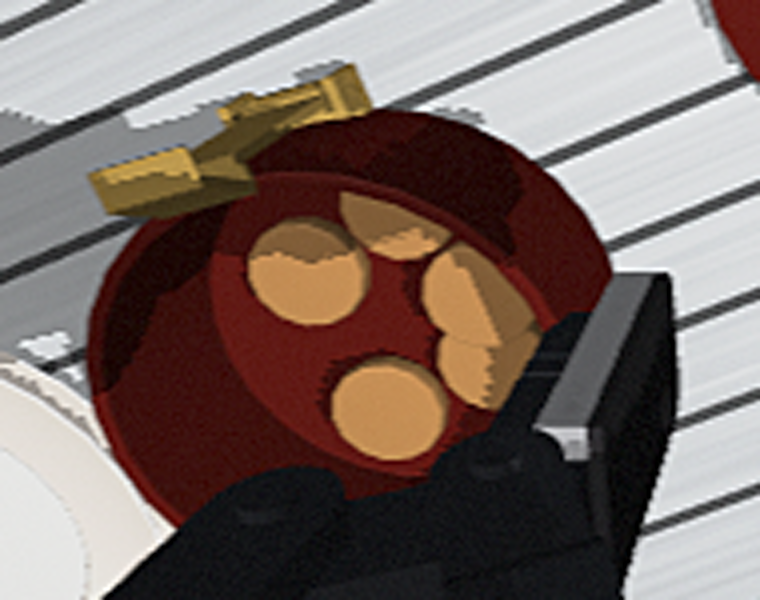

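```bash
python3 -c "
from h import *
to(.395,.067,.36,0)"
```

```text
t 5.35 at [ 0.6049 -0.1176  0.3283] shift [-0.2568 -0.1109 -0.0295] turn -18.06
```

```bash
python3 -m handwheel '[[[-0.04,-0.02,-0.03],-4],[[-0.08,-0.035,-0.03],-8],[[-0.12,-0.05,-0.03],-12],[[-0.16,-0.07,-0.03],-16],[[-0.20,-0.087,-0.03],-18]]'; python3 -c "
from h import *
to(.395,.067,.36,0)"
```

```text
time_s: 5.85
eef_pos: [0.4393, 0.0278, 0.3582]
eef_rot: [[1.0, 0.001, -0.0], [0.001, -1.0, 0.015], [-0.0, -0.015, -1.0]]
contact_force: [0.2, 0.4, -0.7]
grip_width: 0.571
t 5.85 at [0.4393 0.0278 0.3582] shift [-0.0442 -0.0393 -0.0011] turn 0.03
```

```bash
python3 -m handwheel '[[[-0.02,-0.02,0],0],[[-0.04,-0.04,0],0],[[-0.04,-0.04,0],0],[[-0.04,-0.04,0],0]]'
python3 - <<'E'
from h import *
c=camera_info("wrist");np.save("i.npy",c["world_from_camera"]);cv2.imwrite("pics/i_wrist.png",snapshot("wrist"))
cv2.imwrite("pics/i_top.png",snapshot("top"))
to(.395,.067,.36,0)
a=cv2.imread("pics/i_top.png")[120:260,110:290]
cv2.imwrite("pics/i_top2.png",cv2.resize(a,None,fx=4,fy=4,interpolation=cv2.INTER_CUBIC))
E
```

```text
time_s: 6.25
eef_pos: [0.401, 0.0669, 0.3598]
eef_rot: [[1.0, 0.0, 0.002], [0.0, -1.0, 0.014], [0.002, -0.014, -1.0]]
contact_force: [0.2, 0.6, -1.6]
grip_width: 0.569
t 6.35 at [0.402  0.0662 0.3603] shift [-0.007  -0.0007  0.0002] turn -0.09
```

View pics/i_wrist.png

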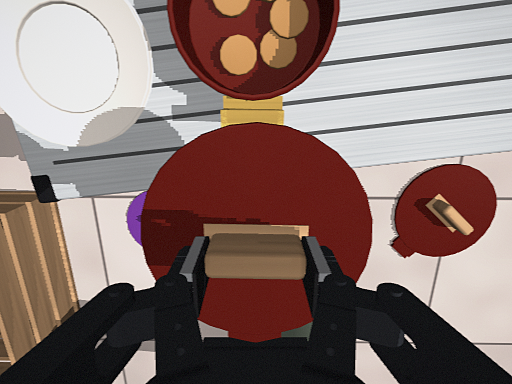

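View pics/i_top2.png

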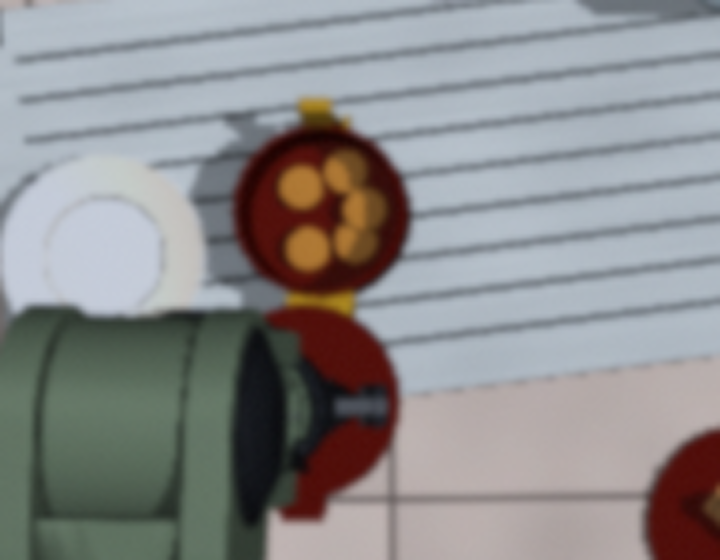

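Run:
```python
from h import *
c=camera_info("wrist");c["world_from_camera"]=np.load("i.npy")
a=cv2.imread("pics/i_wrist.png")
b=cv2.resize(a[50:150,190:320],None,fx=6,fy=6,interpolation=cv2.INTER_CUBIC);cv2.imwrite("pics/i_br.png",b)
for u,v in [(222,97),(282,97)]: print(ray(c,u,v,.266))
m=redmask(a)[:96];m[:,:150]=0;m[:,350:]=0
```

```text
[0.48001828 0.0932653  0.266     ]
[0.47995761 0.04678652 0.266     ]
```

View pics/i_br.png

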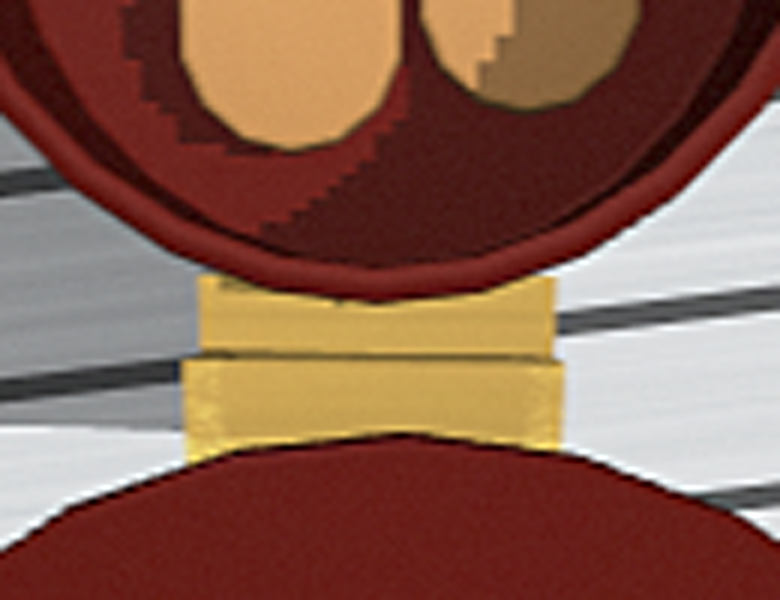

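Run:
```python
from h import *
c=camera_info("wrist");c["world_from_camera"]=np.load("i.npy")
L=ray(c,220.3,109.7,.266);R=ray(c,284,109.9,.266);print(L,R,np.hypot(*(L-R)[:2]),"yaw",np.degrees(np.arctan2(L[0]-R[0],-(L[1]-R[1])) ) )
m=(L+R)/2;print("mid",m)
print("rim near",ray(c,253,99.8,.255))
a=cv2.imread("pics/i_wrist.png")
for v in (20,30,40,50,60,70,80,90):
    mm=redmask(a)[v,150:360];x=np.where(mm)[0];l,r=150+x[0],151+x[-1];p,q=ray(c,l,v,.255),ray(c,r,v,.255);print(v,l,r,((p+q)/2).round(4),np.hypot(*(p-q)[:2]).round(4))
```

```text
[0.47054404 0.0949424  0.266     ] [0.47035674 0.04496076 0.266     ] 0.04998198767847117 yaw 179.7852918297421
mid [0.47045039 0.06995158 0.266     ]
rim near [0.47792413 0.06945336 0.255     ]
20 169 337 [0.5351 0.0695 0.255 ] 0.1265
30 171 336 [0.5284 0.0691 0.255 ] 0.1254
40 175 332 [0.5216 0.0691 0.255 ] 0.1204
50 179 328 [0.5146 0.0691 0.255 ] 0.1154
60 185 322 [0.5076 0.0691 0.255 ] 0.1071
70 192 315 [0.5003 0.0691 0.255 ] 0.0971
80 202 305 [0.493  0.0691 0.255 ] 0.0821
90 216 290 [0.4854 0.0695 0.255 ] 0.0596
```

```bash
python3 -m handwheel '[[[-0.001,0,0.03],0],[[-0.001,-0.003,0.06],0],[[-0.001,-0.003,0.077],0],[[-0.001,-0.003,0.077],0],[[-0.001,-0.003,0.077],0]]'; python3 -c "
from h import *
to(.40,.0695,.276,0)"
```

```text
time_s: 6.85
eef_pos: [0.4017, 0.0702, 0.2844]
eef_rot: [[1.0, -0.002, 0.003], [-0.002, -1.0, 0.014], [0.003, -0.014, -1.0]]
contact_force: [-0.2, 0.3, -0.7]
grip_width: 0.567
t 6.85 at [0.4017 0.0702 0.2844] shift [-0.0017  0.0008  0.0084] turn -0.12
```

```bash
python3 -m handwheel '[[[-0.001,0.001,0.005],0],[[-0.001,0.001,0.009],0],[[-0.001,0.001,0.009],0]]'; python3 -m handwheel '[[[0,0,0.002],0],[[0,0,0.004],0],[[0,0,0.004],0]]';python3 -m handwheel '[[[0,0,0.002],0],[[0,0,0.004],0],[[0,0,0.004],0]]'
```

```text
time_s: 7.15
eef_pos: [0.4009, 0.0696, 0.2757]
eef_rot: [[1.0, -0.001, 0.006], [-0.001, -1.0, 0.014], [0.006, -0.014, -1.0]]
contact_force: [0.7, 0.0, -0.7]
grip_width: 0.567
time_s: 7.45
eef_pos: [0.3998, 0.0697, 0.2727]
eef_rot: [[1.0, -0.001, 0.005], [-0.001, -1.0, 0.013], [0.005, -0.013, -1.0]]
contact_force: [-7.3, -1.4, 9.3]
grip_width: 0.57
time_s: 7.75
eef_pos: [0.3985, 0.0696, 0.2684]
eef_rot: [[1.0, -0.001, 0.002], [-0.001, -1.0, 0.013], [0.002, -0.013, -1.0]]
contact_force: [-10.6, -1.7, 12.1]
grip_width: 0.568
```

Run:
```python
from h import *
a=snapshot("scene");cv2.imwrite("pics/j_scene.png",a)
c=camera_info("wrist");b=snapshot("wrist");cv2.imwrite("pics/j_wrist.png",b)
cv2.imwrite("pics/j_sc2.png",cv2.resize(a[150:270,220:360],None,fx=5,fy=5,interpolation=cv2.INTER_CUBIC))
print(sense()["contact_force"],sense()["eef_pos"])
```

```text
[-9.87440637 -1.75489416 10.99262861] [0.39851864 0.06964949 0.26848168]
```

View pics/j_sc2.png

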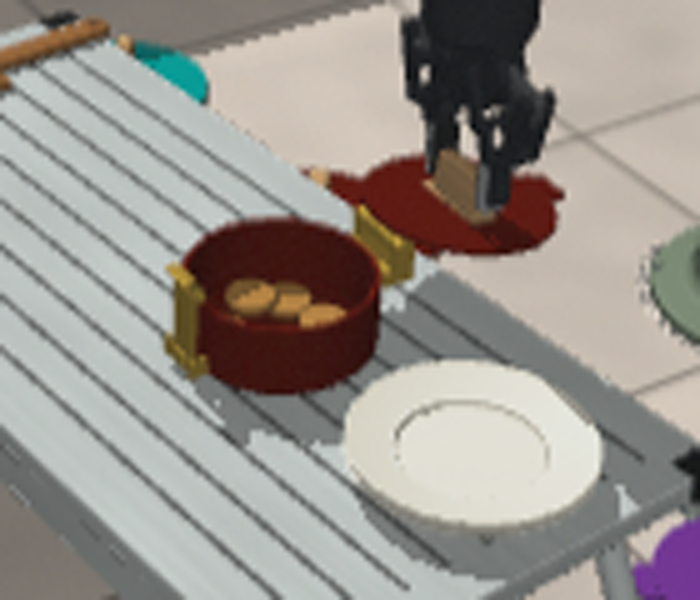

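View pics/j_wrist.png

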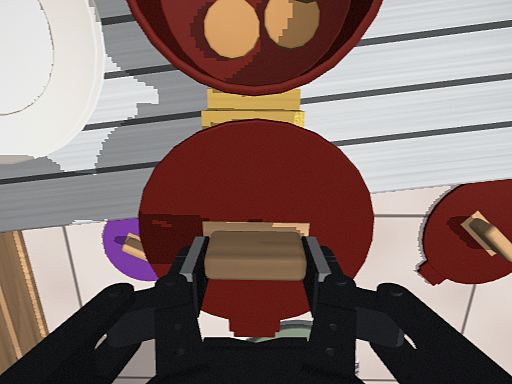

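```bash
python3 -m handwheel '[[[-0.001,0,0.002],0],[[-0.002,0,0.004],0],[[-0.002,0,0.005],0],[[-0.002,0,0.005],0]]';python3 -m handwheel '[[[0,0,0.002],0],[[-0.001,0,0.004],0],[[-0.001,0,0.005],0],[[-0.001,0,0.005],0]]'
python3 - <<'E'
from h import *
a=snapshot("scene");cv2.imwrite("pics/k_scene.png",a)
b=snapshot("wrist");cv2.imwrite("pics/k_wrist.png",b)
cv2.imwrite("pics/k_sc2.png",cv2.resize(a[150:270,220:360],None,fx=5,fy=5,interpolation=cv2.INTER_CUBIC))
print(sense()["contact_force"],sense()["eef_pos"])
E
```

```text
time_s: 8.25
eef_pos: [0.3972, 0.0697, 0.2635]
eef_rot: [[1.0, -0.001, 0.003], [-0.001, -1.0, 0.013], [0.003, -0.013, -1.0]]
contact_force: [-8.3, -0.6, 10.8]
grip_width: 0.567
time_s: 8.65
eef_pos: [0.3962, 0.0697, 0.2585]
eef_rot: [[1.0, -0.001, 0.003], [-0.001, -1.0, 0.013], [0.003, -0.013, -1.0]]
contact_force: [-8.5, -1.5, 10.2]
grip_width: 0.571
[-8.56677736 -2.09619786 10.42255898] [0.39627619 0.06969812 0.25854141]
```

View pics/k_sc2.png

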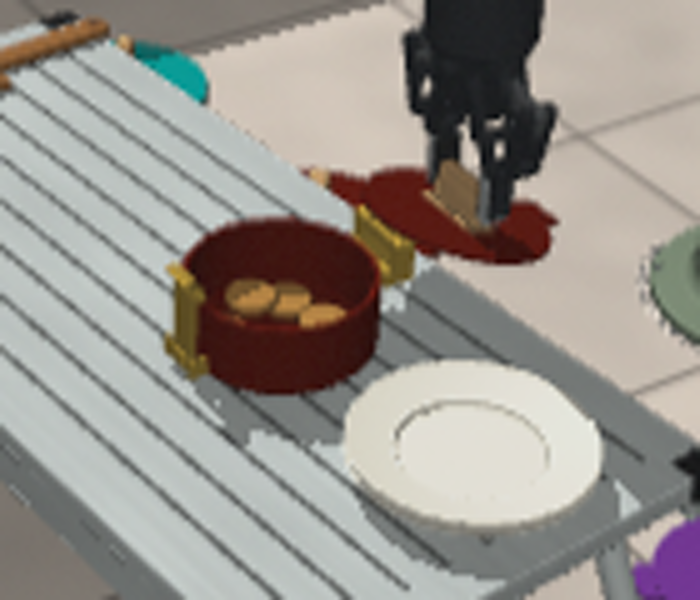

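View pics/k_wrist.png

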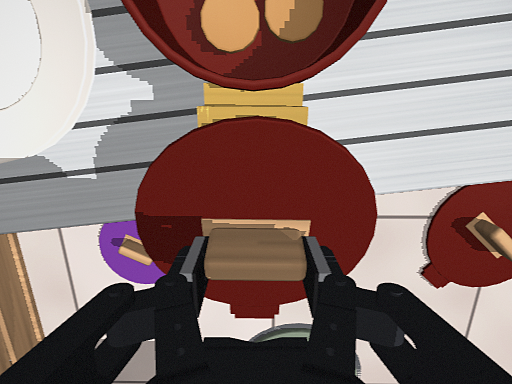

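```bash
python3 -m handwheel '[[[-0.004,0,-0.01],0],[[-0.004,0,-0.03],0],[[-0.004,0,-0.06],0],[[-0.004,0,-0.07],0],[[-0.004,0,-0.07],0]]'
python3 - <<'E'
from h import *
b=snapshot("top")
s=sense();c=camera_info("wrist");a=snapshot("wrist");cv2.imwrite("pics/l_wrist.png",a);np.savez("l.npz",T=c["world_from_camera"],p=s["eef_pos"])
print(s["eef_pos"],s["dq"].round(2),s["contact_force"])
cv2.imwrite("pics/l_cr.png",cv2.resize(a[90:340,110:400],None,fx=2.4,fy=2.4,interpolation=cv2.INTER_CUBIC))
E
```

```text
time_s: 9.25
eef_pos: [0.3942, 0.0691, 0.3288]
eef_rot: [[1.0, -0.001, 0.008], [-0.001, -1.0, 0.014], [0.008, -0.014, -1.0]]
contact_force: [0.4, -0.5, -1.8]
grip_width: 0.57
[0.39343716 0.06913696 0.32747314] [-0.03  0.91 -2.13 -0.42 -0.09 -0.1 ] [ 0.07118775  0.46038473 -2.29604928]
```

View pics/l_cr.png

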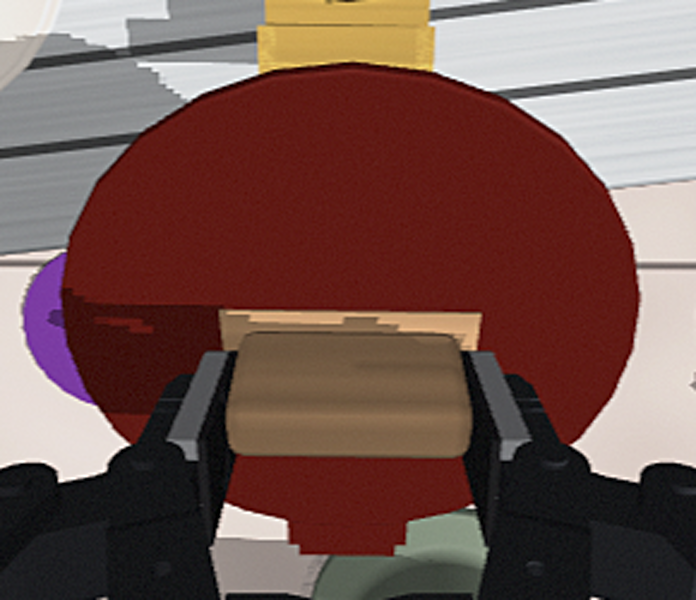

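```bash
cat > tilt.py <<'E'
from h import *
from scipy.optimize import least_squares
def solve(T,p,F,lip,bar,ul,ur):
    c=camera_info("wrist");c["world_from_camera"]=T
    def pt(q,x,y,z):
        xc,yc,zc,t,w=q # point: disc underside centre, t tilt (+x edge up), w roll about x
        X=x*np.cos(t)-z*np.sin(t);Z=x*np.sin(t)+z*np.cos(t)
        return [xc+X,yc+y,zc+Z+w*y]
    def res(q):
        r=[proj(c,pt(q,.066,0,.005))[1]-F, proj(c,pt(q,-.080,0,.004))[1]-lip]
        a,b=proj(c,pt(q,.007,.025,.005)),proj(c,pt(q,.007,-.025,.005))
        return r+[(a[1]+b[1])/2-bar,a[0]-ul,b[0]-ur,(q[4]-.0)*300]
    f=least_squares(res,[p[0],p[1],p[2]-.01,.25,0]);q=f.x
    print("cover centre underside rel TCP",(q[:3]-p).round(4),"tilt",q[3].round(3),"res",f.fun.round(1))
    t=np.array(pt(q,-.08,0,.002));b=np.array(pt(q,-.08,0,0));print("lip tip mid rel TCP",(t-p).round(4),"tip bottom",(b-p).round(4),"far edge bottom",(np.array(pt(q,.066,0,0))-p).round(4))
E
python3 - <<'E'
from tilt import *
d=np.load("l.npz")
solve(d["T"],d["p"],118.3,320.4,219.2,201.25,310.8)
E
```

```text
cover centre underside rel TCP [ 0.011  -0.0011  0.0016] tilt 0.336 res [-4.4 -2.2  7.4  5.2 -5.2  0. ]
lip tip mid rel TCP [-0.0652 -0.0011 -0.0229] tip bottom [-0.0645 -0.0011 -0.0248] far edge bottom [ 0.0733 -0.0011  0.0234]
```

```bash
python3 - <<'E'
s=open('tilt.py').read()
s=s.replace("""        a,b=proj(c,pt(q,.007,.025,.005)),proj(c,pt(q,.007,-.025,.005))
        return r+[(a[1]+b[1])/2-bar,a[0]-ul,b[0]-ur,(q[4]-.0)*300]""","""        U=[proj(c,pt(q,.066*np.cos(g),.066*np.sin(g),.005))[0] for g in np.linspace(0,6.283,240)]
        return r+[min(U)-ul,max(U)-ur,(q[4]-.0)*300]""")
open('tilt.py','w').write(s)
E
python3 - <<'E'
from tilt import *
d=np.load("l.npz")
for F in (116.5,118.3): solve(d["T"],d["p"],F,320.4,0,135.8,375.8)
E
```

```text
cover centre underside rel TCP [ 0.0068 -0.0005 -0.0107] tilt 0.239 res [-0. -0. -0. -0.  0.]
lip tip mid rel TCP [-0.0714 -0.0005 -0.0277] tip bottom [-0.0709 -0.0005 -0.0296] far edge bottom [ 0.071  -0.0005  0.0049]
cover centre underside rel TCP [ 0.0063 -0.0005 -0.0106] tilt 0.247 res [-0. -0.  0.  0. -0.]
lip tip mid rel TCP [-0.0718 -0.0005 -0.0282] tip bottom [-0.0713 -0.0005 -0.0302] far edge bottom [ 0.0703 -0.0005  0.0055]
```

```bash
python3 -m handwheel '[[[0.04,0,0],0],[[0.08,0,0],0],[[0.12,0,0],0],[[0.154,0,0],0],[[0.154,0,0],0]]'; python3 -c "
from h import *
to(.5465,.070,.30,0)"
```

```text
time_s: 9.85
eef_pos: [0.5499, 0.0686, 0.3247]
eef_rot: [[1.0, -0.001, 0.002], [-0.002, -1.0, 0.014], [0.002, -0.014, -1.0]]
contact_force: [-0.4, 0.9, -2.0]
grip_width: 0.568
t 9.85 at [0.5499 0.0686 0.3247] shift [-0.0034 -0.001   0.0247] turn -0.09
```

```bash
python3 -m handwheel '[[[-0.002,-0.001,0.015],0],[[-0.002,-0.001,0.025],0],[[-0.002,-0.001,0.025],0],[[-0.002,-0.001,0.025],0]]'
python3 - <<'E'
from h import *
a=snapshot("scene");cv2.imwrite("pics/m_scene.png",a)
cv2.imwrite("pics/m_sc2.png",cv2.resize(a[130:250,210:350],None,fx=5,fy=5,interpolation=cv2.INTER_CUBIC))
to(.5465,.070,.287,0)
a=snapshot("wrist");cv2.imwrite("pics/m_wrist.png",a)
E
```

```text
time_s: 10.25
eef_pos: [0.5445, 0.0703, 0.3029]
eef_rot: [[1.0, -0.001, 0.003], [-0.001, -1.0, 0.014], [0.003, -0.014, -1.0]]
contact_force: [-0.3, 0.0, -2.1]
grip_width: 0.571
t 10.3 at [0.545  0.0703 0.3035] shift [0.0014 0.0005 0.0165] turn -0.06
```

View pics/m_sc2.png

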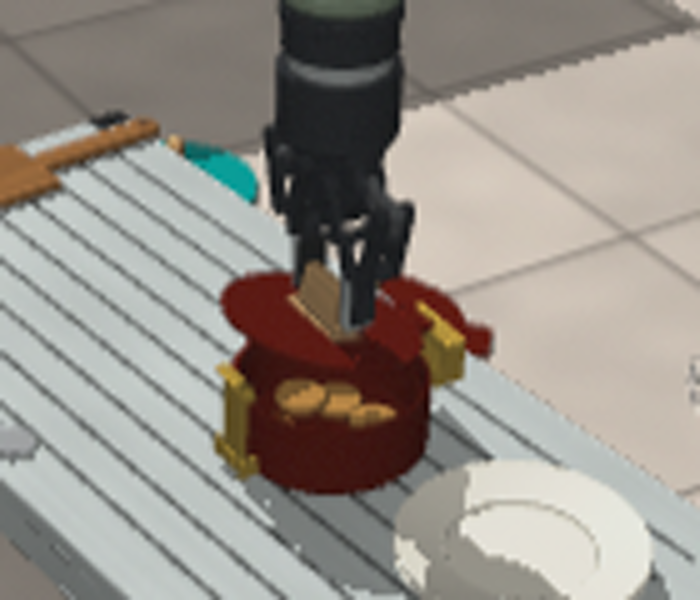

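View pics/m_wrist.png

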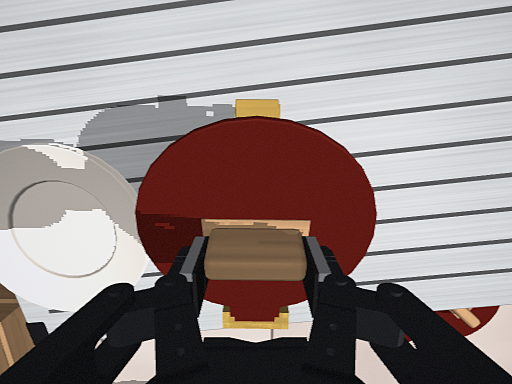

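```bash
python3 -m handwheel '[[[0.002,0,0.006],0],[[0.002,0,0.012],0],[[0.002,0,0.014],0],[[0.002,0,0.014],0]]'; python3 -m handwheel '[[[0,0,0.001],0],[[0,0,0.002],0],[[0,0,0.002],0]]'
```

```text
time_s: 10.75
eef_pos: [0.547, 0.0705, 0.2885]
eef_rot: [[1.0, -0.001, 0.003], [-0.001, -1.0, 0.014], [0.003, -0.014, -1.0]]
contact_force: [0.6, -0.2, -1.4]
grip_width: 0.566
time_s: 11.05
eef_pos: [0.5473, 0.0705, 0.2871]
eef_rot: [[1.0, -0.001, 0.004], [-0.001, -1.0, 0.014], [0.004, -0.014, -1.0]]
contact_force: [-0.3, -0.7, -1.0]
grip_width: 0.571
```

```bash
python3 -m handwheel '[[[0,0,0.001],0],[[0,0,0.0015],0],[[0,0,0.0015],0]]'; python3 -m handwheel '[[[0,0,0.001],0],[[0,0,0.0015],0],[[0,0,0.0015],0]]'
```

```text
time_s: 11.35
eef_pos: [0.5473, 0.0705, 0.2856]
eef_rot: [[1.0, -0.001, 0.004], [-0.001, -1.0, 0.014], [0.004, -0.014, -1.0]]
contact_force: [-0.3, 1.1, -1.3]
grip_width: 0.569
time_s: 11.65
eef_pos: [0.5473, 0.0705, 0.284]
eef_rot: [[1.0, -0.001, 0.004], [-0.001, -1.0, 0.014], [0.004, -0.014, -1.0]]
contact_force: [0.8, -0.3, -1.3]
grip_width: 0.572
```

```bash
python3 -m handwheel '[[[-0.002,0,0],0],[[-0.004,0,0.0005],0],[[-0.004,0,0.0005],0]]'; python3 -m handwheel '[[[-0.002,0,0.0005],0],[[-0.004,0,0.001],0],[[-0.004,0,0.001],0]]'
python3 - <<'E'
from h import *
a=snapshot("scene")
cv2.imwrite("pics/n_sc2.png",cv2.resize(a[130:250,210:350],None,fx=5,fy=5,interpolation=cv2.INTER_CUBIC))
E
```

```text
time_s: 11.95
eef_pos: [0.543, 0.0706, 0.2836]
eef_rot: [[1.0, -0.001, 0.004], [-0.001, -1.0, 0.014], [0.004, -0.014, -1.0]]
contact_force: [1.1, 0.8, -1.3]
grip_width: 0.57
time_s: 12.25
eef_pos: [0.539, 0.0706, 0.2826]
eef_rot: [[1.0, -0.001, 0.004], [-0.001, -1.0, 0.014], [0.004, -0.014, -1.0]]
contact_force: [-0.1, -0.1, -1.7]
grip_width: 0.566
```

View pics/n_sc2.png

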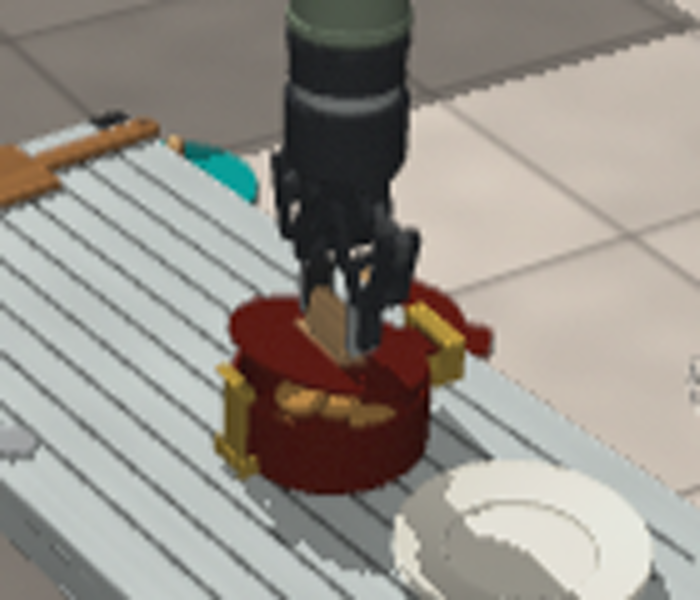

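```bash
python3 -m handwheel '[[[-0.001,0,0.0005],0],[[-0.003,0,0.001],0],[[-0.003,0,0.001],0]]'; python3 -m handwheel '[[[-0.001,0,0.0005],0],[[-0.002,0,0.0005],0],[[-0.002,0,0.0005],0]]'
```

```text
time_s: 12.6
eef_pos: [0.5361, 0.0706, 0.2815]
eef_rot: [[1.0, -0.001, 0.004], [-0.001, -1.0, 0.014], [0.004, -0.014, -1.0]]
contact_force: [-0.5, -0.9, -2.0]
grip_width: 0.571
time_s: 12.9
eef_pos: [0.5342, 0.0706, 0.2811]
eef_rot: [[1.0, -0.001, 0.004], [-0.001, -1.0, 0.014], [0.004, -0.014, -1.0]]
contact_force: [-0.2, -0.0, -2.0]
grip_width: 0.571
```

```bash
python3 -m handwheel '[[[-0.001,0,0.0],0],[[-0.0015,0,0.0],0],[[-0.0015,0,0],0]]'; python3 -m handwheel '[[[-0.001,0,0],0],[[-0.0015,0,0],0],[[-0.0015,0,0],0]]'
```

```text
time_s: 13.2
eef_pos: [0.5328, 0.0706, 0.2811]
eef_rot: [[1.0, -0.001, 0.004], [-0.001, -1.0, 0.014], [0.004, -0.014, -1.0]]
contact_force: [-0.0, 0.7, -1.7]
grip_width: 0.57
time_s: 13.5
eef_pos: [0.5317, 0.0706, 0.2813]
eef_rot: [[1.0, -0.001, 0.005], [-0.001, -1.0, 0.014], [0.005, -0.014, -1.0]]
contact_force: [1.1, -0.1, -1.8]
grip_width: 0.566
```

```bash
python3 -m handwheel '[[[0.002,0,0],0],[[0.003,0,0.0015],0],[[0.004,0,0.003],0],[[0.0045,0,0.004],0],[[0.0045,0,0.004],0]]'; python3 -m handwheel '[[[0.001,0,0.0015],0],[[0.0015,0,0.003],0],[[0.002,0,0.004],0],[[0.002,0,0.004],0]]';  python3 - <<'E'
from h import *
a=snapshot("scene")
cv2.imwrite("pics/o_sc2.png",cv2.resize(a[130:250,210:350],None,fx=5,fy=5,interpolation=cv2.INTER_CUBIC))
s=sense();c=camera_info("wrist");a=snapshot("wrist");cv2.imwrite("pics/o_wrist.png",a);np.savez("o.npz",T=c["world_from_camera"],p=s["eef_pos"])
E
```

```text
time_s: 14.0
eef_pos: [0.5355, 0.0707, 0.2779]
eef_rot: [[1.0, -0.001, 0.004], [-0.001, -1.0, 0.014], [0.004, -0.014, -1.0]]
contact_force: [-3.1, -0.3, 7.4]
grip_width: 0.568
time_s: 14.4
eef_pos: [0.5384, 0.0709, 0.2743]
eef_rot: [[1.0, -0.001, 0.006], [-0.001, -1.0, 0.014], [0.006, -0.014, -1.0]]
contact_force: [-0.6, 0.8, 6.5]
grip_width: 0.571
```

View pics/o_sc2.png

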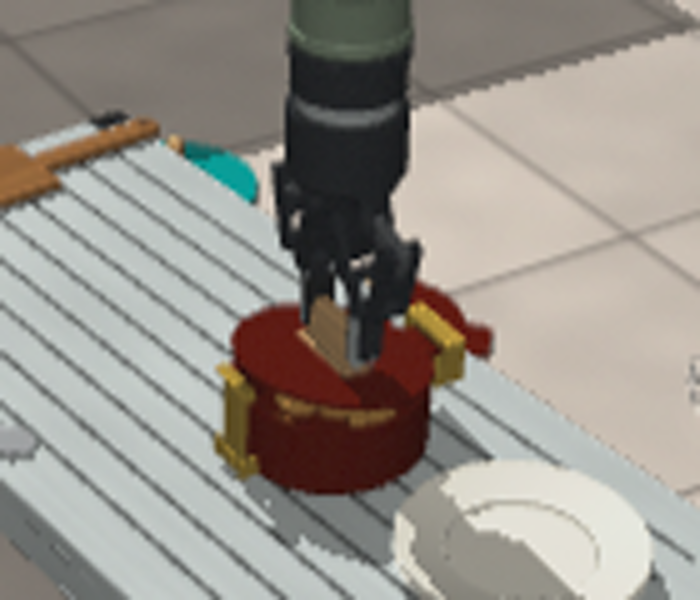

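View pics/o_wrist.png

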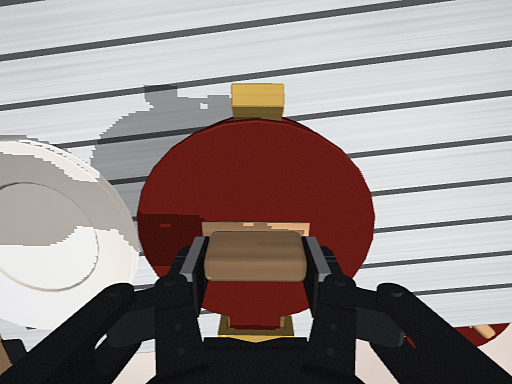

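```bash
python3 -m handwheel '[[[0.001,0,0.001],0],[[0.0015,0,0.002],0],[[0.0015,0,0.0025],0],[[0.0015,0,0.0025],0]]'; python3 -m handwheel '[[[0.0005,0,0.001],0],[[0.0005,0,0.0015],0],[[0.0005,0,0.0015],0]]'
```

```text
time_s: 14.9
eef_pos: [0.5398, 0.071, 0.2721]
eef_rot: [[1.0, -0.001, 0.006], [-0.001, -1.0, 0.015], [0.006, -0.015, -1.0]]
contact_force: [-1.7, 0.1, 8.3]
grip_width: 0.569
time_s: 15.2
eef_pos: [0.5404, 0.071, 0.2712]
eef_rot: [[1.0, -0.001, 0.007], [-0.001, -1.0, 0.015], [0.007, -0.015, -1.0]]
contact_force: [-1.8, 0.9, 12.5]
grip_width: 0.568
```

```bash
python3 -m handwheel '[[[0,0,0],0],[[0,0,0],0],[[0,0,0],0],[[0,0,-0.02],0],[[0,0,-0.05],0]]' 0.065; python3 -m handwheel '[[[0,0,-0.02],0],[[0.0,0,-0.03],0],[[0,0,-0.03],0],[[0,0,-0.03],0],[[0,0,-0.03],0]]' 0.0;  python3 - <<'E'
from h import *
a=snapshot("scene")
cv2.imwrite("pics/p_sc2.png",cv2.resize(a[130:250,210:350],None,fx=5,fy=5,interpolation=cv2.INTER_CUBIC))
s=sense();a=snapshot("wrist");cv2.imwrite("pics/p_wrist.png",a)
to(.5428+.034,.0695,.27,0)
E
```

```text
time_s: 15.7
eef_pos: [0.5384, 0.07, 0.3175]
eef_rot: [[1.0, -0.001, -0.0], [-0.001, -1.0, 0.014], [-0.0, -0.014, -1.0]]
contact_force: [0.7, -0.7, -0.5]
grip_width: 0.758
time_s: 16.2
eef_pos: [0.539, 0.0696, 0.3476]
eef_rot: [[1.0, -0.001, 0.002], [-0.001, -1.0, 0.014], [0.002, -0.014, -1.0]]
contact_force: [-0.1, 0.5, 0.5]
grip_width: 0.0
t 16.3 at [0.5391 0.0696 0.3479] shift [0.0376 0.0012 0.078 ] turn -0.06
```

View pics/p_sc2.png

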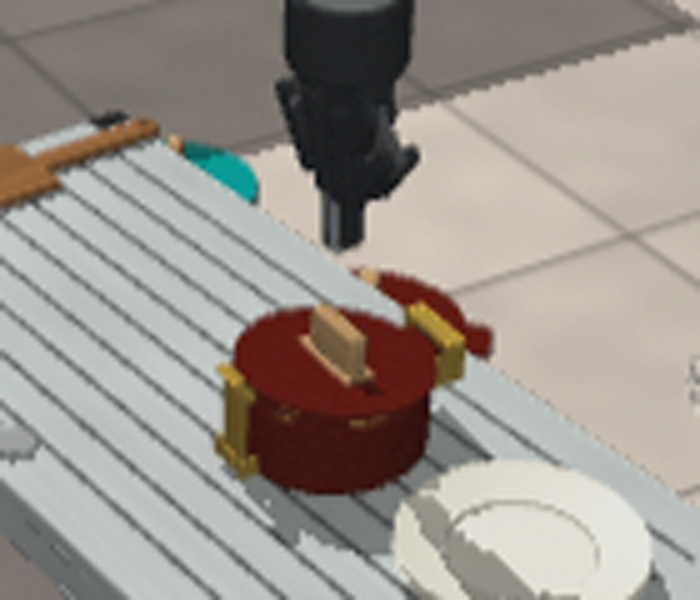

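View pics/p_wrist.png

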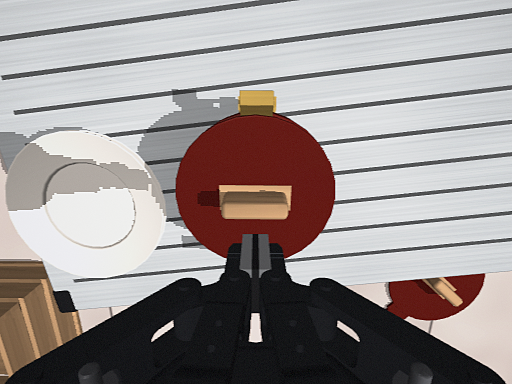

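```bash
python3 -m handwheel '[[[0.037,0,0.02],0],[[0.037,0,0.05],0],[[0.037,0,0.066],0],[[0.037,0,0.066],0],[[0.037,0,0.066],0]]'; python3 -c "
from h import *
to(.5428+.034,.0695,.27,0)"
```

```text
time_s: 16.8
eef_pos: [0.5766, 0.0706, 0.2832]
eef_rot: [[1.0, -0.001, 0.003], [-0.001, -1.0, 0.014], [0.003, -0.014, -1.0]]
contact_force: [0.8, -0.6, 0.7]
grip_width: 0.001
t 16.8 at [0.5766 0.0706 0.2832] shift [0.0001 0.0012 0.0132] turn -0.06
```

```bash
python3 -m handwheel '[[[0,0,0.004],0],[[0,0.001,0.009],0],[[0,0.001,0.012],0],[[0,0.001,0.012],0]]'; python3 -m handwheel '[[[0,0,0.002],0],[[0,0,0.004],0],[[0,0,0.004],0]]'; python3 -m handwheel '[[[0,0,0.002],0],[[0,0,0.003],0],[[0,0,0.003],0]]'
```

```text
time_s: 17.2
eef_pos: [0.5766, 0.0697, 0.271]
eef_rot: [[1.0, -0.001, 0.004], [-0.001, -1.0, 0.014], [0.004, -0.014, -1.0]]
contact_force: [-1.1, 0.3, -0.0]
grip_width: 0.0
time_s: 17.5
eef_pos: [0.5772, 0.0697, 0.2679]
eef_rot: [[1.0, -0.001, 0.006], [-0.001, -1.0, 0.014], [0.006, -0.014, -1.0]]
contact_force: [-0.1, -0.3, 2.0]
grip_width: 0.001
time_s: 17.8
eef_pos: [0.5769, 0.0698, 0.2641]
eef_rot: [[1.0, -0.001, 0.004], [-0.001, -1.0, 0.014], [0.004, -0.014, -1.0]]
contact_force: [0.3, -0.4, 0.1]
grip_width: -0.001
```

```bash
python3 -m handwheel '[[[0,0,0.002],0],[[0,0,0.003],0],[[0,0,0.003],0]]'; python3 -m handwheel '[[[0,0,0.001],0],[[0,0,0.002],0],[[0,0,0.002],0]]'
```

```text
time_s: 18.1
eef_pos: [0.5767, 0.0698, 0.2607]
eef_rot: [[1.0, -0.001, 0.003], [-0.001, -1.0, 0.014], [0.003, -0.014, -1.0]]
contact_force: [0.0, -0.2, 0.1]
grip_width: 0.003
time_s: 18.4
eef_pos: [0.5769, 0.0698, 0.2601]
eef_rot: [[1.0, -0.001, 0.005], [-0.001, -1.0, 0.014], [0.005, -0.014, -1.0]]
contact_force: [-2.1, 0.9, 5.3]
grip_width: 0.004
```

```bash
python3 -m handwheel '[[[0,0,0.001],0],[[0,0,0.002],0],[[0,0,0.002],0]]'; python3 -m handwheel '[[[0,0,-0.01],0],[[0,0,-0.04],0],[[-0.02,0,-0.09],0],[[-0.04,0,-0.11],0],[[-0.04,0,-0.11],0]]';  python3 - <<'E'
from h import *
b=snapshot("scene");cv2.imwrite("pics/q_scene.png",b)
cv2.imwrite("pics/q_sc2.png",cv2.resize(b[150:240,230:330],None,fx=6,fy=6,interpolation=cv2.INTER_CUBIC))
a=snapshot("wrist");cv2.imwrite("pics/q_wrist.png",a);cv2.imwrite("pics/q_top.png",snapshot("top"))
E
```

```text
time_s: 18.7
eef_pos: [0.577, 0.0698, 0.26]
eef_rot: [[1.0, -0.001, 0.007], [-0.001, -1.0, 0.014], [0.007, -0.014, -1.0]]
contact_force: [-6.0, -0.7, 15.0]
grip_width: 0.002
time_s: 19.2
eef_pos: [0.5365, 0.0685, 0.3718]
eef_rot: [[1.0, -0.001, 0.011], [-0.001, -1.0, 0.014], [0.011, -0.014, -1.0]]
contact_force: [-0.3, -0.4, -0.5]
grip_width: 0.003
```

View pics/q_sc2.png

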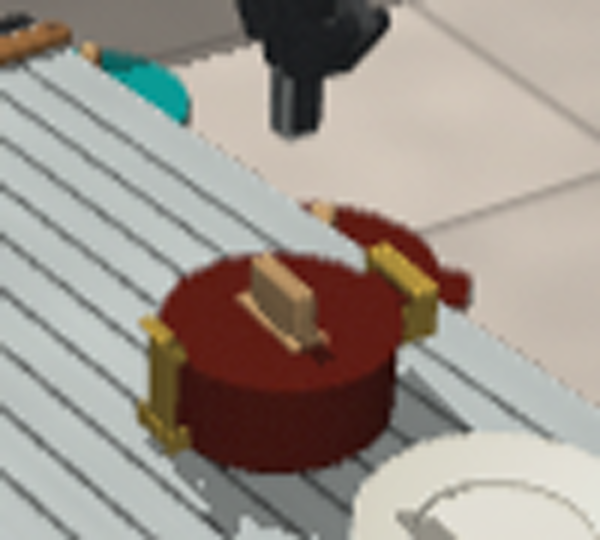

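View pics/q_wrist.png

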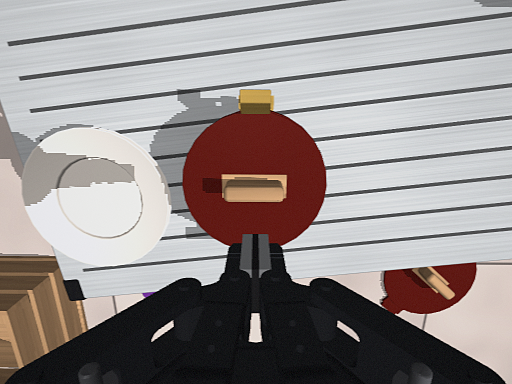

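Run:
```python
import cv2
a=cv2.imread("pics/q_wrist.png")
cv2.imwrite("pics/q_cl.png",cv2.resize(a[80:130,210:300],None,fx=8,fy=8,interpolation=cv2.INTER_CUBIC))
from h import *
c=camera_info("wrist")
print("nose/flange px pred",proj(c,[.5428+.063,.0695,.2615]),proj(c,[.5428+.08,.0695,.279]),"disc edge",proj(c,[.5428+.066,.0695,.26]))
c=camera_info("top");b=cv2.imread("pics/q_top.png");cv2.imwrite("pics/q_top2.png",b)
```

```text
nose/flange px pred (np.float64(254.71631312678642), np.float64(110.01204038554359)) (np.float64(254.29930069250938), np.float64(87.07812855622797)) disc edge (np.float64(254.73470603065127), np.float64(106.17188364802551))
```

View pics/q_cl.png

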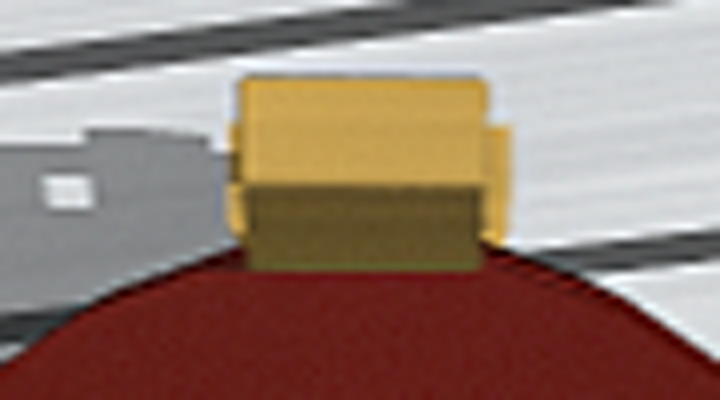

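View pics/q_top.png

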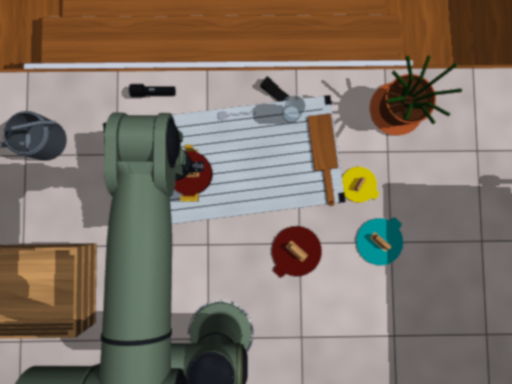

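```bash
python3 -c "
from plant import *
print(close_job(), sense()['time_s'])"
```

```text
the job is handed in; nothing more can be done
the job is handed in; nothing more can be done
```

The biscuit box is shut: the cover's lip is hooked in the slot and the cover lies flat under the spring clip. The gripper has let go and is clear of it. I handed the job in at about 19 s of the 48 s allowed.

**What I did:**
- I picked the smaller red cover, the one on the stool, and gripped its bar by the ends.
- The tool could not tilt, so I tilted the cover about 0.25 rad by pressing its far edge on the slot bracket's bridge, with about 12 N vertically.
- I slid the lip into the slot until it touched the back, backed off, and swung the cover down onto the clip. I then let go and pressed it shut with the closed fingers 34 mm from its centre on the clip side.

**Last checks:**
- **Flat:** the fingertips met the disc at z = 0.260 m, exactly the shut height, and it stayed there under 15 N.
- **Caught:** in the last wrist picture the clip's nose overlaps the disc's edge by about 3.5 pixels, against 3.8 expected with the clip at rest. All the clip points sat about 3 pixels off prediction, which fits the calibration error.
- **Not seen directly:** I never recorded the snap. The force readings on the way down showed only about 2 N, so I judge it caught from the flat height and the nose overlap.
- **Other objects:** the paddle, tumbler and spoon look unmoved in the last top picture. The plates were hidden behind the arm in that picture, but the last wrist picture shows them still stacked on the stool.

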